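Load the tin warmer and start it at 50 degrees

ROBOT

A 6-joint arm with a two-finger parallel gripper is mounted at the origin on a cart in front of the work surface, level with it; the furniture and walls round the work are solid. World frame = base frame: x ahead of the robot, y to its left, z up, the work surface at z = 0. Lengths are in m, angles in rad, forces in N, time in s.
With the tool pointing down it reaches from about 0.3 to 0.875 m from the base axis. Payload 6.4 kg.
Tool frame: the origin (TCP) lies midway between the tips of the shut fingers; the grasp point (between the pads) lies 19 mm behind it; z points along the fingers, y is the line along which they close (so a half turn about z gives the same grasp; the last joint's range is limited). The gripper opens to 85 mm and grips with 20 to 120 N. Pads are 22 mm wide; open, the fingers measure 114 mm over their backs; the gripper's body (76 mm by 85 mm) begins 54 mm behind the grasp point. The pads swing forward as they close: fully open they stand 13 mm farther back than shut.
Start: joints at [-1.501, 0.181, 1.607, -0, 1.354, -0.206], TCP at [0.157, -0.553, 0.231] pointing down, gripper open.
Joint ranges: [-2.99, 2.99], [-0.89, 2.07], [0.3, 2.58], [-1.14, 4.28], [0, 2.63], [-3.12, 3.12]. Speed limits (rad/s): [2.57, 2.57, 3.01, 3.14, 3.14, 3.14].

INTERFACE

Orientations are given as a unit quaternion [w, x, y, z].
In Python, from bench import ctrl gives the robot as it stands. The module is installed in compiled form; this text tells all that it offers.
- The arm moves only by the tool move_arm, never from a script. Its argument "plan" is one flat list of numbers, 6 for each row, row after row: the shift along the world's x, y, z in units of 50 mm (1.0 is 50 mm), then the turn, a rotation vector about the world's x, y, z in rad. A call has 1 to 10 rows; each row is the pose to reach, as a shift and turn from the pose commanded when the call began; what a row does not reach only later rows make up. A row lasts 1/8 s, in which the tool goes at most 62.5 mm and 10.7 degrees, less where a joint would pass 70% of its speed; a pose out of reach is approached as far as the arm can. A call with a gripper value outside its range is refused whole. "grip" is the finger opening in mm, from 0 to 85.4, set as the call begins (left out, the last holds). The fingers move at their own pace and stop on an object; the grip force is fixed at half the most. Time passes only in rows, so rows that repeat a pose let the fingers close. It gives the time, the measured TCP pose, the force, the opening and the grip force at its end, in the units of the state.
- ctrl.get_obs(): the state, without advancing time (a new reading comes with each control period).
- ctrl.camera(name): name is "side" or "top" or "wrist"; returns a dict with "pixels" (384x512x3 uint8, red, green, blue), "fx", "fy", "cx", "cy" (pixels), "origin" and "attitude" of the camera in the world. Camera axes: x right, y down, z forward; pixel columns grow to the right and rows downward; lengths in m; the calibration is good to about 2 mm. A picture is of the moment at which its call begins. There is no depth.
- ctrl.hand_in(): hands the job in; it is judged then, once.
The state is a dict: "time_s": time; "q": joint angles; "dq": joint speeds; "joint_efforts": joint torques, N m; "eef_pos": TCP position; "eef_rot": TCP orientation; "wrist_force": force on the tool from outside, world axes, zero at the start; "torque": the same for the moment, N m; "opening": opening from 0.0 (shut) to 1.0 (fully open); "grasp_force": force on a finger pad.
Only numpy, scipy, OpenCV 4.12 (cv2) and the standard library are available. Lean on these libraries where they do the work, as an engineer would, in place of code of your own. Each camera call takes 0.05 s, during which the arm holds its last target. There are 200 camera calls.

TASK

Candle tins are warmed before the wax is poured: first stand the empty tin that waits by itself to the right of the warmer upright in the free circle on its plate and let go of it. Then switch the warmer on with the white power key, choose tin warming with the orange key, turn the ring until its 50 C mark (the broad orange one) stands at the red index line, and last press the green start key. Press each key fully, one at a time, leave the blue key alone, and do not shift the two tins already on the plate or knock over the jug.

Things in the scene. Friction and masses are not known exactly. Their poses are not given: they have to be found in the camera images.
- warmer: grey bench warming plate for candle tins, fixed to the table, 225 x 310 mm; origin at the centre of its underside; x points to its back, y to its left, z up. Controls on its front deck, 55 mm above the table: ring at x = -50, y = 98, keys at x = -60, y = 20 (white), -25 (orange), -70 (blue), -115 mm (green). Behind: flat aluminium plate, top 62 mm above the table, three tin places at x = 56 mm
- tin_mid (a point): the empty beige tin standing alone on the table, right of the warming plate: open at the top, 72 mm outside diameter, 44 mm high, about 30 to 45 g; wall 5 to 10 mm thick, floor 3 mm, bore clear for 50 mm, so the wall can be pinched at the rim from above. Point at its centre, 22 mm above its underside and 22 mm below its rim; z is its upright axis
- empty_place (a point): centre of the only empty place on the warming plate, the right-hand circle, 81 mm in diameter, on the plate's top face, 62 mm above the table; axes as the warming plate's
- tin_left_mid (a point): the tin that already stands in the left place on the plate (loose, 72 mm across, 44 mm high), point at its centre
- tin_middle_mid (a point): the tin that already stands in the middle place on the plate, 96 mm from the empty place (loose, 72 mm across, 44 mm high), point at its centre
- ring_grip (a point): temperature ring: upright knurled aluminium grip, 42 mm in diameter, from 6 to 42 mm above the control deck, over a black graduated skirt 76 mm in diameter, 6 mm high, that turns with it. Point on the axis, 30 mm above the deck, the height to grip (fingertips must stay above the skirt). Stays where it is left; takes 0.06 N m to turn. Only flat deck within 50 mm of the axis
- ring (a joint): angle of the temperature ring, rad. The mark at the red index line is the reading: 20 C at 0, 0.0524 rad (3 degrees) per C, 100 C at 4.189; so 50 C is at 1.571. Turning clockwise seen from above raises it. Marks every 5 C, longer every 10 C; the 50 C mark is the broad orange one, 80 C the broad blue one. It starts between 27 and 40 C
- index_line (a point): middle of the fixed red index line on the deck, 46 mm in front of the ring's axis (on the operator's side)
- jug: grey metal pouring jug with a black handle, 110 mm high, standing at the right behind the loose tin; bystander, origin at the centre of its underside
- power_top (a point): white power key (ring-and-bar sign), nearest the ring: round push key, 24 mm across, standing 8 mm above the control deck; point at the middle of its top face. Keys stand in one row, 45 mm apart. Spring key: starts to move at about 1.5 N, fully down (6 mm) at 5 N, comes back up by itself
- key_power (a joint): travel of the white key in m: 0 up, 0.006 fully down, counts as pressed beyond 0.004
- warm_top (a point): orange tin-warming programme key (three wavy lines): round push key, 24 mm across, standing 8 mm above the control deck; point at the middle of its top face. Keys stand in one row, 45 mm apart. Spring key: starts to move at about 1.5 N, fully down (6 mm) at 5 N, comes back up by itself
- key_warm (a joint): travel of the orange key in m: 0 up, 0.006 fully down, counts as pressed beyond 0.004
- melt_top (a point): blue wax-melting programme key (drop sign), not wanted in this job: round push key, 24 mm across, standing 8 mm above the control deck; point at the middle of its top face. Keys stand in one row, 45 mm apart. Spring key: starts to move at about 1.5 N, fully down (6 mm) at 5 N, comes back up by itself
- key_melt (a joint): travel of the blue key in m: 0 up, 0.006 fully down, counts as pressed beyond 0.004
- start_top (a point): green start key (triangle), at the end of the row: round push key, 24 mm across, standing 8 mm above the control deck; point at the middle of its top face. Keys stand in one row, 45 mm apart. Spring key: starts to move at about 1.5 N, fully down (6 mm) at 5 N, comes back up by itself
- key_start (a joint): travel of the green key in m: 0 up, 0.006 fully down, counts as pressed beyond 0.004
- tin: the same loose empty tin, origin at the centre of its underside

How it is judged:
On the way, in this order (a step that is already met when the one before it is completed fails the run):
1. the tin stands in the empty place, released (horizontal distance between tin_mid and empty_place below 0.015 m and z of tin_mid in the frame of empty_place between 0.017 and 0.028 m and angle between tin_mid's own z axis and vertical below 0.1 rad and linear speed of tin below 0.02 m/s and contact force between the fingers and tin below 0.1 N), for 0.2 s.
2. white power key pressed (value of joint key_power above 0.004 m), for 0.05 s.
3. orange tin-warming key pressed (value of joint key_warm above 0.004 m), for 0.05 s.
4. ring set to 50 C (value of joint ring between 1.466 and 1.676 rad), for 0.3 s.
5. green start key pressed (all of step 4 and value of joint key_start above 0.004 m), for 0.05 s.
At the end, for the whole second after the job is handed in: the tin stands upright in the empty place (centre within 15 mm of the circle's centre, tilt under 6 degrees), at rest; the ring reads 50 C within 2 C; all keys are up (all of step 4 and horizontal distance between tin_mid and empty_place below 0.015 m and z of tin_mid in the frame of empty_place between 0.017 and 0.028 m and angle between tin_mid's own z axis and vertical below 0.1 rad and value of joint each of key_power, key_warm, key_melt, key_start below 0.001 m and linear speed of tin below 0.01 m/s); the robot touches nothing.
It fails at once if the blue key is pressed (value of joint key_melt above 0.003 m).
It fails at once if the green start key is pressed before the ring reads 50 C or before the tin is in place (value of joint key_start above 0.003 m and not (value of joint ring between 1.466 and 1.676 rad and horizontal distance between tin_mid and empty_place below 0.015 m and z of tin_mid in the frame of empty_place between 0.017 and 0.028 m and angle between tin_mid's own z axis and vertical below 0.1 rad)).
It fails at once if two keys are down together (value of joint each of key_power, key_warm above 0.003 m or value of joint each of key_power, key_melt above 0.003 m or value of joint each of key_power, key_start above 0.003 m or value of joint each of key_warm, key_melt above 0.003 m or value of joint each of key_warm, key_start above 0.003 m or value of joint each of key_melt, key_start above 0.003 m).
It fails at once if a tin already on the plate is shifted by more than 15 mm or tipped ((distance of tin_left_mid from where it was at the start of the episode above 0.015 m or angle between tin_left_mid's own z axis and vertical above 0.3 rad) or (distance of tin_middle_mid from where it was at the start of the episode above 0.015 m or angle between tin_middle_mid's own z axis and vertical above 0.3 rad)).
It fails at once if the jug is knocked over (angle between jug's own z axis and vertical above 0.5 rad).
It also fails if it takes over 67 s, if anything falls off the work surface, if the arm or the gripper's body presses on something with over 40 N, if the wrist force passes 120 N, or if a joint passes its speed limit or range.

## Working session

There is one attempt and no reset: what is moved stays moved. The work goes in short steps, Python scripts to look and compute and a tool call to move; the robot and the scene stay as the last step left them, time stands still between calls to the robot, and variables do not carry over. Pictures are saved under pics/ and viewed, at most 13 in all, crops included, and the job is handed in when it is done.

Besides the shell and the picture viewer there is one more tool, called after "Request:" as name(argument=value, ...) on one line, values as JSON. move_arm: Moves the arm, as the interface text tells. Its arguments: {"type":"object","properties":{"plan":{"type":"array"},"grip":{"type":"number"}},"required":["plan"]}

```bash
mkdir -p pics; cat > h.py <<'E'
import numpy as np,cv2
from bench import ctrl
from scipy.spatial.transform import Rotation as R
def rot(a):
    a=np.array(a,float)
    return a if a.shape==(3,3) else R.from_quat([a[1],a[2],a[3],a[0]]).as_matrix()
def shot(n,f=None):
    c=ctrl.camera(n); c['pixels']=np.array(c['pixels'])
    if f: cv2.imwrite('pics/'+f,c['pixels'][:,:,::-1])
    return c
def cast(c,u,v,z):
    d=rot(c['attitude'])@np.array([(u-c['cx'])/c['fx'],(v-c['cy'])/c['fy'],1.])
    o=np.array(c['origin']); return o+d*(z-o[2])/d[2]
def proj(c,p):
    q=rot(c['attitude']).T@(np.array(p)-np.array(c['origin']))
    return np.array([c['fx']*q[0]/q[2]+c['cx'],c['fy']*q[1]/q[2]+c['cy']])
E
python3 - <<'E'
from h import *
import pickle
a=shot('top');b=shot('side')
pickle.dump((a,b),open('ab.pkl','wb'))
for c in(a,b): print(c['fx'],c['cx'],c['cy'],c['origin'],c['attitude'])
cv2.imwrite('pics/top0.png',cv2.resize(a['pixels'][:,:,::-1],(800,600)))
cv2.imwrite('pics/side0.png',cv2.resize(b['pixels'][:,:,::-1],(800,600)))
print(ctrl.get_obs())
E
```

```text
433.91408232759176 255.8048947108763 195.99141541001197 [ 0.45707729 -0.07348692  1.08450677] [ 0.0207341  -0.70527381  0.70741535 -0.0415026 ]
371.4543851772461 262.8370004758889 192.3936190572248 [0.36707954 0.68885477 0.38632285] [ 0.0747997  -0.098548    0.81557868 -0.56526518]
{'time_s': 0.1, 'q': array([-1.50127543e+00,  1.81475898e-01,  1.60790017e+00,  3.38894198e-06,
        1.35380845e+00, -2.06307420e-01]), 'dq': array([ 0.0021857 , -0.00026   , -0.00182642, -0.00021942, -0.00116721,
       -0.00064368]), 'joint_efforts': array([ 4.24857826e-04, -4.45874119e+01, -3.52239561e+01, -2.54399574e-04,
        4.08853433e-03,  1.46712398e-05]), 'eef_pos': array([ 0.15657643, -0.55275608,  0.23047289]), 'eef_rot': array([-7.93956887e-04,  9.90504643e-01,  1.37476973e-01,  5.60444490e-05]), 'wrist_force': array([-0.16263628, -0.70184461, -0.08375245]), 'torque': array([ 0.01336277,  0.03382812, -0.00742072]), 'grasp_force': 0.0, 'opening': 0.9982768088979284}
```

View pics/top0.png

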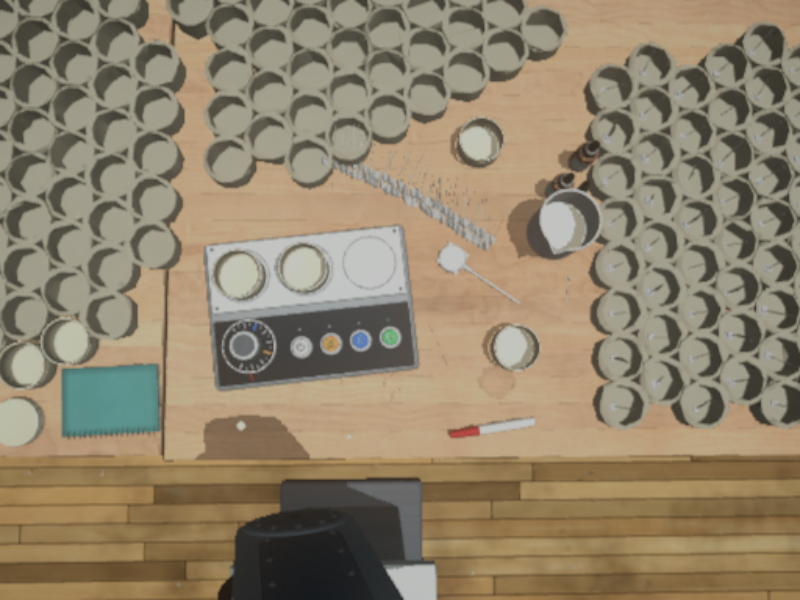

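View pics/side0.png

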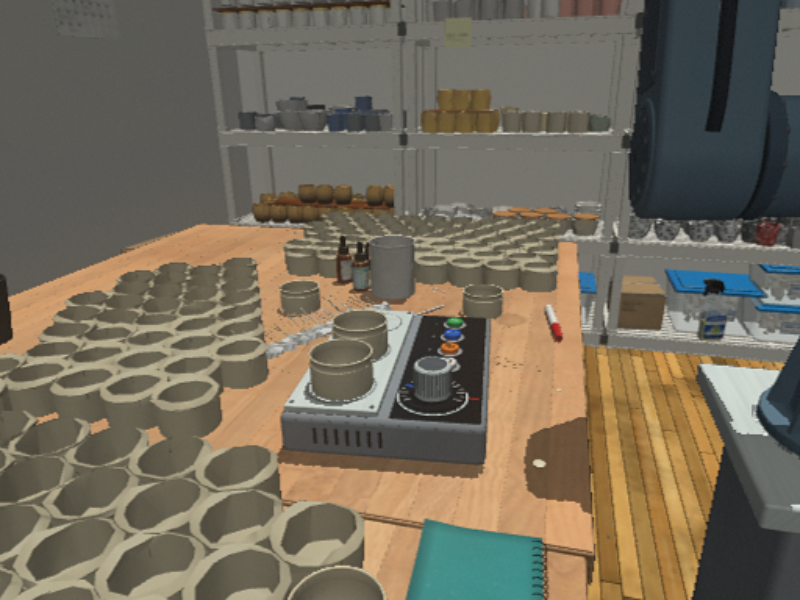

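The top view shows the lone tin at (515,347), the empty circle at (369,263), the ring at (245,346) and the keys at (301..390, 347..337), all in the 800 px picture. The jug is at (568,220). The side view agrees with this. Next I'll turn these pixels into positions.

```bash
python3 - <<'E'
from h import *
import pickle
a,b=pickle.load(open('ab.pkl','rb'))
p=a['pixels']; hsv=cv2.cvtColor(p,cv2.COLOR_RGB2HSV)
k=.64
def cen(m,box):
    x0,y0,x1,y1=box; M=np.zeros(m.shape,np.uint8);M[y0:y1,x0:x1]=m[y0:y1,x0:x1]
    n,l,s,c=cv2.connectedComponentsWithStats(M); i=1+np.argmax(s[1:,4]); return c[i],s[i]
K={}
for n,(u,v) in dict(white=(301,347),orange=(331,343),blue=(361,340),green=(390,337)).items():
    u,v=int(u*k),int(v*k); m=(hsv[...,2]>110).astype(np.uint8)
    c,s=cen(m,(u-10,v-9,u+11,v+10)); K[n]=cast(a,*c,.063)[:2]; print(n,c,s,K[n])
g=cv2.GaussianBlur(cv2.cvtColor(p,cv2.COLOR_RGB2GRAY),(3,3),0)
# tin: saturate/contrast blob vs wood; saturation low
u,v=330,222
m=((hsv[...,1]<85)).astype(np.uint8)
c,s=cen(m,(u-22,v-22,u+23,v+23));print('tin',c,s)
# warmer outline corners by quad: low-saturation blob
m=(hsv[...,1]<70).astype(np.uint8)*255
m=cv2.morphologyEx(m,cv2.MORPH_CLOSE,np.ones((15,15)))
m=cv2.morphologyEx(m,cv2.MORPH_OPEN,np.ones((25,25)))
M=np.zeros_like(m);M[140:252,125:272]=m[140:252,125:272]
cs,_=cv2.findContours(M,0,2);r=cv2.minAreaRect(max(cs,key=cv2.contourArea));bp=cv2.boxPoints(r);print(r)
for q in bp: print(q,cast(a,*q,.055))
crop=cv2.resize(p[135:255,125:365,::-1],None,fx=3.3,fy=3.3,interpolation=cv2.INTER_CUBIC);cv2.imwrite('pics/crop1.png',crop)
# frame fit from keys
P=np.array([K[n] for n in('white','orange','blue','green')]);Y=np.array([.020,-.025,-.070,-.115])
d=np.polyfit(Y,P,1)[0];print('ydir',d,np.linalg.norm(d)); th=np.arctan2(-d[0],d[1])
Rz=np.array([[np.cos(th),-np.sin(th)],[np.sin(th),np.cos(th)]])
o=(P-(Rz@np.c_[np.full(4,-.06),Y].T).T).mean(0)
print('yaw',th,'org',o)
for n,q in dict(place=(.056,-.096),ring=(-.05,.098),mid=(.056,0)).items(): 
    w=o+Rz@q;print(n,w,proj(a,[*w,.062]))
E
```

```text
white [192.51851852 221.70987654] [186 215  14  15 162] [0.48702161 0.04482173]
orange [211.5617284 219.5617284] [205 213  14  14 162] [4.91900113e-01 3.58223580e-04]
blue [230.5 217.5] [224 211  14  14 164] [ 0.49659313 -0.04401159]
green [249.43975904 215.43975904] [243 209  14  14 166] [ 0.50129852 -0.0885351 ]
tin [333.31658692 222.77033493] [ 313  200   40   45 1254]
((196.0, 198.5), (105.0, 142.0), 90.0)
[125. 146.] [0.66822666 0.20776311 0.055     ]
[267. 146.] [ 0.66879874 -0.13146564  0.055     ]
[267. 251.] [ 0.41766482 -0.12980991  0.055     ]
[125. 251.] [0.41946804 0.20229364 0.055     ]
ydir [-0.10560827  0.98764515] 0.993275414479932
yaw 0.10652459735682161 org [0.54881289 0.03176846]
place [ 0.61470249 -0.05773327] [236.3318818 167.7894351]
ring [0.48867663 0.1238968 ] [158.64099264 221.131456  ]
mid [0.60449546 0.03772256] [195.99774683 172.04999966]
```

View pics/crop1.png

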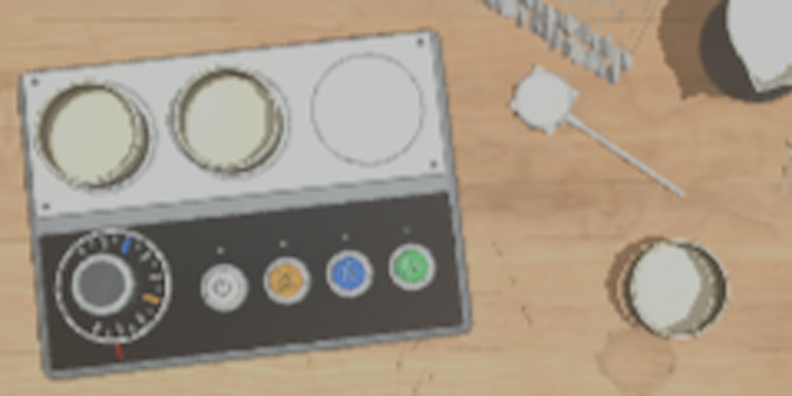

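```bash
python3 - <<'E'
from h import *
import pickle
a,b=pickle.load(open('ab.pkl','rb'))
t=cast(a,330.2,222.6,.044);print('tin',t, 'jug',cast(a,565*.64,215*.64,.11))
print('side proj',proj(b,t)*800/512, 'place by pix',cast(a,236.2,168,.062))
n=np.array([.106,-.994,0]);print('pinch',t+.0325*n,'units',(t+.0325*n-ctrl.get_obs()['eef_pos'])/.05)
E
```

```text
tin [ 0.48429108 -0.2831829   0.044     ] jug [ 0.67744407 -0.34627805  0.11      ]
side proj [483.13615957 289.2069254 ] place by pix [ 0.61419706 -0.05741987  0.062     ]
pinch [ 0.48773608 -0.3154879   0.044     ] units [ 6.62319299  4.74536354 -3.72945779]
```

Request:
move_arm(plan=[1, 0.7, 0, 0, 0, -0.06, 2, 1.4, 0, 0, 0, -0.12, 3, 2.1, -0.2, 0, 0, -0.169, 4, 2.8, -0.5, 0, 0, -0.169, 5, 3.5, -0.8, 0, 0, -0.169, 6, 4.2, -1.1, 0, 0, -0.169, 6.62, 4.75, -1.4, 0, 0, -0.169, 6.62, 4.75, -1.4, 0, 0, -0.169, 6.62, 4.75, -1.4, 0, 0, -0.169], grip=30)

```text
time_s: 1.23
eef_pos: [0.4873, -0.3159, 0.1611]
eef_rot: [-0.0, 0.999, 0.054, -0.0]
wrist_force: [-0.6, -0.5, 0.1]
opening: 0.355
grasp_force: 0.0
```

```bash
python3 - <<'E'
from h import *
w=shot('wrist','w1.png');o=ctrl.get_obs();print(o['eef_pos'],o['eef_rot'],o['opening'])
for p in([.4843,-.2832,.044],[.4877,-.3155,.044],[.4843,-.2832,0]):print(proj(w,p))
E
```

```text
[ 0.48709787 -0.3165216   0.16147163] [ 1.93390116e-04  9.98591261e-01  5.30607923e-02 -8.63025543e-05] 0.3515666249524239
[223.19876247 191.54598819]
[261.89762065 191.59408792]
[228.36347681 179.91680612]
```

View pics/w1.png

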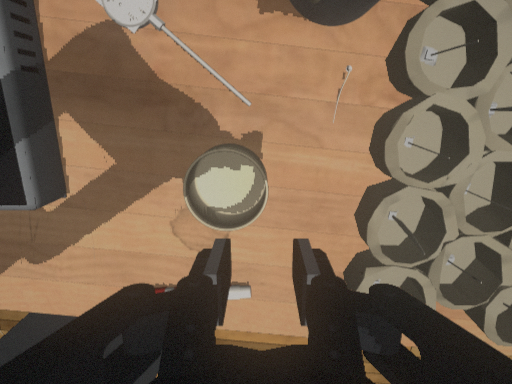

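The wrist picture shows the tin rim centred at about (225.5,188), within 3 mm of the estimate, and its wall is about 5 mm thick. I'll shift slightly, go down and pinch.

Request:
move_arm(plan=[0.03, -0.02, -0.8, 0, 0, 0, 0.03, -0.02, -1.6, 0, 0, 0, 0.03, -0.02, -2.3, 0, 0, 0, 0.03, -0.02, -2.74, 0, 0, 0, 0.03, -0.02, -2.74, 0, 0, 0, 0.03, -0.02, -2.74, 0, 0, 0])

```text
time_s: 2.02
eef_pos: [0.4893, -0.3182, 0.0257]
eef_rot: [0.001, 0.999, 0.053, 0.001]
wrist_force: [0.5, 0.1, -0.1]
opening: 0.353
grasp_force: 0.0
```

Request:
move_arm(plan=[0, 0, 0, 0, 0, 0, 0, 0, 0, 0, 0, 0, 0, 0, 0, 0, 0, 0, 0, 0, 0, 0, 0, 0, 0, 0, 0, 0, 0, 0, 0, 0, 0, 0, 0, 0], grip=0)

```text
time_s: 2.78
eef_pos: [0.4899, -0.3178, 0.0259]
eef_rot: [0.001, 0.999, 0.053, 0.001]
wrist_force: [-0.8, -0.3, 6.0]
opening: 0.03
grasp_force: 58.2
```

Request:
move_arm(plan=[0, 0, 0.5, 0, 0, 0, 0, 0, 1.3, 0, 0, 0, 0, 0, 2.1, 0, 0, 0, 0, 0, 2.8, 0, 0, 0, 0, 0, 2.8, 0, 0, 0, 0, 0, 2.8, 0, 0, 0])

```text
time_s: 3.52
eef_pos: [0.4887, -0.3163, 0.1636]
eef_rot: [-0.0, 0.999, 0.053, -0.0]
wrist_force: [0.3, 0.3, -0.4]
opening: 0.029
grasp_force: 58.2
```

```bash
python3 - <<'E'
from h import *
w=shot('wrist','w2.png');s=shot('side');o=ctrl.get_obs();print(o['eef_pos'],o['eef_rot'],o['opening'],o['wrist_force'])
n=np.array([.106,-.994,0]);e=o['eef_pos']+[0,0,.019];print(proj(w,e),proj(w,e-.0335*n))
u,v=proj(s,o['eef_pos']).astype(int);print(u,v)
c=cv2.resize(s['pixels'][max(v-75,0):v+75,u-75:u+75],(384,384),interpolation=cv2.INTER_CUBIC)
cv2.imwrite('pics/w2.png',cv2.resize(np.hstack([w['pixels'],c])[:,:,::-1],(800,343)))
E
```

```text
[ 0.4882984  -0.31595497  0.16261752] [-1.09034595e-03  9.98572790e-01  5.33875075e-02 -9.84138601e-04] 0.02893416778190186 [-0.35784183  0.45750785 -1.5479955 ]
[262.51101463 273.4391542 ] [185.36076451 273.45903913]
310 140
```

View pics/w2.png

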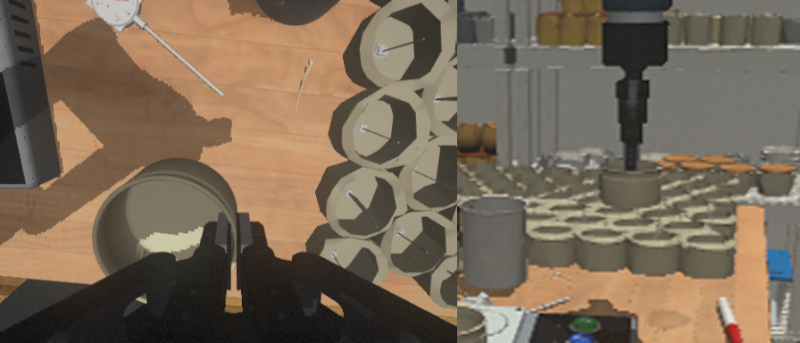

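The tin hangs level in the fingers, with its rim at about (186,267) px in the original wrist picture. I'll carry it over the empty place.

Request:
move_arm(plan=[0.5, 0.8, 0.2, 0, 0, 0, 1.1, 1.8, 0.2, 0, 0, 0, 1.7, 2.8, 0.2, 0, 0, 0, 2.3, 3.8, 0.2, 0, 0, 0, 2.59, 4.5, 0, 0, 0, 0, 2.59, 4.5, -0.6, 0, 0, 0, 2.59, 4.5, -1.2, 0, 0, 0, 2.59, 4.5, -1.2, 0, 0, 0, 2.59, 4.5, -1.2, 0, 0, 0])

```text
time_s: 4.75
eef_pos: [0.6187, -0.092, 0.1045]
eef_rot: [-0.0, 0.999, 0.053, -0.0]
wrist_force: [0.8, 0.6, -0.5]
opening: 0.031
grasp_force: 58.2
```

```bash
python3 - <<'E'
from h import *
w=shot('wrist');t=shot('top');o=ctrl.get_obs();print(o['eef_pos'],o['eef_rot'],o['opening'],o['wrist_force'])
u,v=236,168
c=cv2.resize(t['pixels'][v-60:v+60,u-60:u+60],(384,384),interpolation=cv2.INTER_CUBIC)
cv2.imwrite('pics/w3.png',cv2.resize(np.hstack([w['pixels'],c])[:,:,::-1],(800,343)))
p=np.array([.6145,-.0576,.062]);print(proj(w,p)*.893,(proj(t,p)-[176,108])*3.2*.893+[457,0])
E
```

```text
[ 0.61950824 -0.09229646  0.10575516] [4.28829581e-04 9.98581741e-01 5.32281751e-02 1.04138117e-03] 0.030204649250119255 [ 0.42237844  0.36914576 -0.73367715]
[184.40532067 200.38758669] [629.24412522 171.09534102]
```

View pics/w3.png

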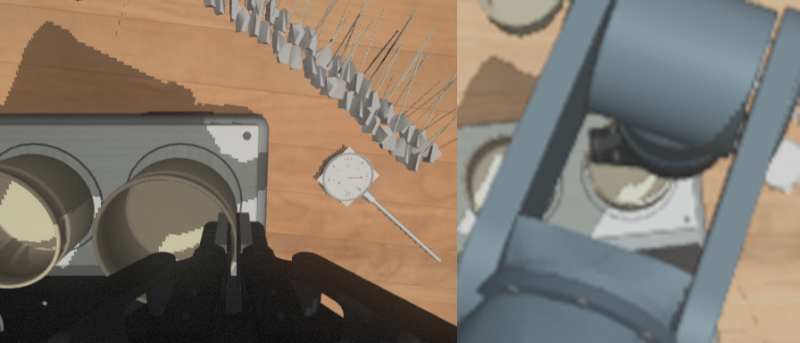

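The circle is centred at about (186,200) px in the wrist picture, against a prediction of 184, and the tin is above it. I'll lower it.

Request:
move_arm(plan=[0, 0, -0.15, 0, 0, 0, 0, 0, -0.25, 0, 0, 0, 0, 0, -0.3, 0, 0, 0, 0, 0, -0.34, 0, 0, 0, 0, 0, -0.34, 0, 0, 0, 0, 0, -0.34, 0, 0, 0])

```text
time_s: 5.6
eef_pos: [0.6186, -0.092, 0.0879]
eef_rot: [0.0, 0.999, 0.053, -0.0]
wrist_force: [-3.1, -0.3, 5.7]
opening: 0.034
grasp_force: 58.6
```

Contact shows as 5.7 N upward. Releasing.

Request:
move_arm(plan=[0, 0, 0, 0, 0, 0, 0, 0, 0, 0, 0, 0, 0, 0, 0, 0, 0, 0, 0, 0, 0, 0, 0, 0], grip=26)

```text
time_s: 6.1
eef_pos: [0.6186, -0.0917, 0.0871]
eef_rot: [-0.0, 0.999, 0.053, -0.0]
wrist_force: [-0.1, 0.9, -0.6]
opening: 0.302
grasp_force: 0.0
```

Request:
move_arm(plan=[0, 0, 0.2, 0, 0, 0, 0, 0, 0.6, 0, 0, 0, 0, 0, 1.2, 0, 0, 0, -0.4, 0, 1.6, 0, 0, 0, -1.2, 0.2, 1.6, 0, 0, 0, -2.2, 0.4, 1.6, 0, 0, 0, -2.8, 0.5, 1.6, 0, 0, 0, -2.8, 0.5, 1.6, 0, 0, 0])

```text
time_s: 7.1
eef_pos: [0.4777, -0.0665, 0.1688]
eef_rot: [0.0, 0.999, 0.053, 0.001]
wrist_force: [1.0, 0.1, -0.2]
opening: 0.308
grasp_force: 0.0
```

```bash
python3 - <<'E'
from h import *
w=shot('wrist','w4.png');o=ctrl.get_obs();print(o['eef_pos'],o['eef_rot'],o['opening'],o['wrist_force'])
for p in ([.6145,-.0576,.062],[.6145,-.0576,.106],[.48702161,0.04482173,.063],[.4919,.00036,.063],[.4966,-.0440,.063],[.5013,-.0885,.063]):print(proj(w,p))
E
```

```text
[ 0.47915924 -0.06698866  0.16911651] [6.70419934e-04 9.98578176e-01 5.32810221e-02 1.52007650e-03] 0.3050977137595091 [ 0.06338213 -0.05191011  0.42806629]
[270.47475132   4.93789191]
[272.7595241  -19.16548987]
[122.98383497 170.38954734]
[179.77862498 170.17255471]
[236.41347935 170.16414472]
[293.19191546 170.17415745]
```

View pics/w4.png

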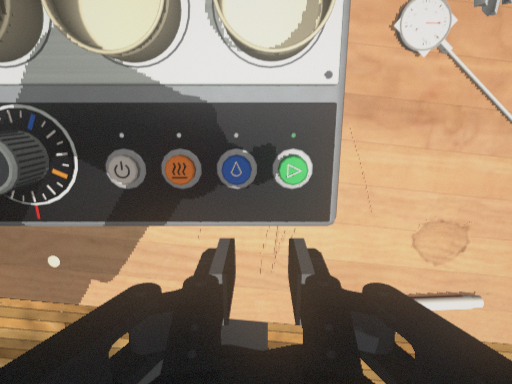

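The picture shows the tin in the right circle and nearly concentric with it. The keys are at x = 125, 181, 237 and 293, y about 169, within 2 px of prediction. Pressing white now.

Request:
move_arm(plan=[0.08, 1, 0, 0, 0, 0, 0.16, 2.1, -0.4, 0, 0, 0, 0.16, 2.24, -1.2, 0, 0, 0, 0.16, 2.24, -1.85, 0, 0, 0, 0.16, 2.24, -2.05, 0, 0, 0, 0.16, 2.24, -2.15, 0, 0, 0, 0.16, 2.24, -2.26, 0, 0, 0, 0.16, 2.24, -2.26, 0, 0, 0, 0.16, 2.24, -2.26, 0, 0, 0], grip=0)

```text
time_s: 8.28
eef_pos: [0.4878, 0.045, 0.0568]
eef_rot: [0.0, 0.999, 0.053, 0.001]
wrist_force: [-7.5, 1.6, 15.5]
opening: 0.004
grasp_force: 7.9
```

Request:
move_arm(plan=[0, 0, 0.3, 0, 0, 0, 0, 0, 0.6, 0, 0, 0, 0.05, -0.45, 0.6, 0, 0, 0, 0.1, -0.89, 0.6, 0, 0, 0, 0.1, -0.89, 0.3, 0, 0, 0, 0.1, -0.89, 0.12, 0, 0, 0, 0.1, -0.89, 0, 0, 0, 0, 0.1, -0.89, 0, 0, 0, 0, 0.1, -0.89, 0, 0, 0, 0])

```text
time_s: 9.4
eef_pos: [0.4915, 0.0009, 0.0566]
eef_rot: [0.0, 0.999, 0.054, -0.001]
wrist_force: [-12.0, -1.5, 29.9]
opening: -0.0
grasp_force: 15.2
```

Request:
move_arm(plan=[0, 0, 0.4, 0, 0, 0, 0, 0, 1, 0, 0, 0, -0.05, 0.8, 1.8, 0, 0, 0, -0.05, 1.8, 2.2, 0, 0, 0, -0.05, 2.46, 2.2, 0, 0, 0, -0.05, 2.46, 2.2, 0, 0, 0, -0.05, 2.46, 2.2, 0, 0, 0], grip=85)

```text
time_s: 10.28
eef_pos: [0.4884, 0.1238, 0.1635]
eef_rot: [0.0, 0.999, 0.054, -0.001]
wrist_force: [0.3, 0.1, -0.5]
opening: 0.99
grasp_force: 0.0
```

```bash
cat > ring.py <<'E'
from h import *
def ring(f,ax=(.4887,.1239)):
    w=shot('wrist',f);o=ctrl.get_obs();print(o['eef_pos'],o['eef_rot'],o['q'],o['opening'])
    hsv=cv2.cvtColor(w['pixels'],cv2.COLOR_RGB2HSV);H,S,V=[hsv[...,i].astype(int) for i in range(3)]
    yy,xx=np.mgrid[:384,:512]
    def find(m,z,r0,r1):
        v,u=np.nonzero(m); 
        P=np.array([cast(w,a,b,z)[:2] for a,b in zip(u,v)]) if len(u) else np.zeros((0,2))
        d=np.hypot(*(P-ax).T) if len(u) else np.array([]);k=(d>r0)&(d<r1);return P[k].mean(0) if k.any() else None,k.sum()
    c=proj(w,[*ax,.061]);near=np.hypot(xx-c[0],yy-c[1])<110
    r=find(near&((H<5)|(H>174))&(S>130)&(V>60),.055,.036,.060)
    g=find(near&(H>=8)&(H<25)&(S>130)&(V>60),.061,.02,.042)
    b=find(near&(H>105)&(H<125)&(S>120)&(V>40),.061,.02,.042)
    print('index',r,'orange',g,'blue',b,'axis px',c)
    t=lambda p:np.arctan2(*(p-np.array(ax))[::-1])
    if r[0] is not None and g[0] is not None: print('need cw',(t(g[0])-t(r[0]))%(2*np.pi))
    if r[0] is not None and b[0] is not None: print('blue cw -1.571',(t(b[0])-t(r[0]))%(2*np.pi)-1.571)
    return w
E
python3 - <<'E'
from ring import *
ring('w5.png')
E
```

```text
[0.48862218 0.12333609 0.16359171] [ 1.09317775e-04  9.98573134e-01  5.33966761e-02 -6.92346140e-04] [ 1.14940303e-02  9.70115611e-02  1.84664636e+00 -2.96723772e-04
  1.19930906e+00  1.47555407e+00] 0.9949925434131841
index (array([0.44106707, 0.1197835 ]), np.int64(37)) orange (array([0.47788005, 0.09448456]), np.int64(54)) blue (array([0.5166373 , 0.11471685]), np.int64(58)) axis px [262.22345813 196.46073011]
need cw 1.132117246243201
blue cw -1.571 1.166805730015372
```

View pics/w5.png

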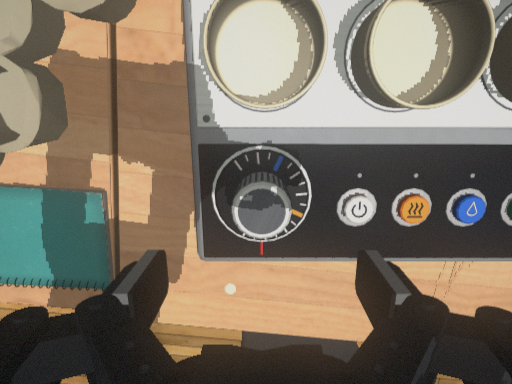

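The skirt is centred at about (262,194) px with the index below it at (262,248). The orange mark at (297,213) needs about 1.15 rad clockwise. Descending onto the ring.

Request:
move_arm(plan=[0.02, 0.01, -0.7, 0, 0, 0, 0.02, 0.01, -1.4, 0, 0, 0, 0.02, 0.01, -1.8, 0, 0, 0, 0.02, 0.01, -1.93, 0, 0, 0, 0.02, 0.01, -1.93, 0, 0, 0])

```text
time_s: 10.95
eef_pos: [0.4901, 0.1236, 0.0677]
eef_rot: [0.0, 0.999, 0.053, -0.0]
wrist_force: [0.8, -0.6, 0.1]
opening: 0.994
grasp_force: 0.0
```

Request:
move_arm(plan=[0, 0, 0, 0, 0, 0, 0, 0, 0, 0, 0, 0, 0, 0, 0, 0, 0, 0, 0, 0, 0, 0, 0, 0, 0, 0, 0, 0, 0, 0], grip=30)

```text
time_s: 11.58
eef_pos: [0.4907, 0.1242, 0.0689]
eef_rot: [0.0, 0.999, 0.054, 0.001]
wrist_force: [-2.8, -1.0, 5.3]
opening: 0.474
grasp_force: 60.0
```

Gripped, with an opening of about 40 mm. Turning −1.15 rad.

Request:
move_arm(plan=[0, 0, 0, 0, 0, -0.15, 0, 0, 0, 0, 0, -0.3, 0, 0, 0, 0, 0, -0.45, 0, 0, 0, 0, 0, -0.6, 0, 0, 0, 0, 0, -0.75, 0, 0, 0, 0, 0, -0.9, 0, 0, 0, 0, 0, -1.05, 0, 0, 0, 0, 0, -1.15, 0, 0, 0, 0, 0, -1.15, 0, 0, 0, 0, 0, -1.15])

```text
time_s: 12.82
eef_pos: [0.4898, 0.1224, 0.0689]
eef_rot: [0.002, 0.867, -0.498, 0.0]
wrist_force: [-6.8, -9.6, 10.8]
opening: 0.471
grasp_force: 60.5
```

Request:
move_arm(plan=[0, 0, 0, 0, 0, 0, 0, 0, 0, 0, 0, 0, 0, 0, 0, 0, 0, 0, 0, 0, 0, 0, 0, 0], grip=85)

```text
time_s: 13.32
eef_pos: [0.4901, 0.1244, 0.0678]
eef_rot: [-0.0, 0.867, -0.498, -0.0]
wrist_force: [-0.4, 0.8, 0.5]
opening: 0.996
grasp_force: 0.0
```

Request:
move_arm(plan=[0, 0, 0.4, 0, 0, 0, 0, 0, 1, 0, 0, 0, 0, 0, 1.9, 0, 0, 0.15, 0, 0, 1.9, 0, 0, 0.3, 0, 0, 1.9, 0, 0, 0.45, 0, 0, 1.9, 0, 0, 0.6, 0, 0, 1.9, 0, 0, 0.75, 0, 0, 1.9, 0, 0, 0.9, 0, 0, 1.9, 0, 0, 1.05, 0, 0, 1.9, 0, 0, 1.15])

```text
time_s: 14.58
eef_pos: [0.49, 0.1243, 0.1627]
eef_rot: [-0.0, 0.998, 0.055, -0.0]
wrist_force: [0.5, 0.5, 0.3]
opening: 0.995
grasp_force: 0.0
```

```bash
python3 - <<'E'
from ring import *
w=ring('w6.png')
ring(None,(.4895,.1239))
E
```

```text
[0.49003035 0.12432828 0.16271767] [-4.05614608e-05  9.98371715e-01  5.70430892e-02 -5.10074033e-05] [1.32504751e-02 1.00787981e-01 1.84445624e+00 8.22733846e-05
 1.19645391e+00 1.46986857e+00] 0.9977689888049124
index (array([0.44060892, 0.11920875]), np.int64(41)) orange (None, np.int64(0)) blue (array([0.49101199, 0.09430716]), np.int64(75)) axis px [262.71196074 198.8685214 ]
blue cw -1.571 -0.019476889246463847
[0.49003365 0.12432971 0.16269788] [-3.46250385e-05  9.98552525e-01  5.37852069e-02 -7.32610042e-05] [1.32619288e-02 1.00853868e-01 1.84442809e+00 6.79595941e-05
 1.19645991e+00 1.47641106e+00] 0.9957597117133755
index (array([0.44074524, 0.11982797]), np.int64(39)) orange (None, np.int64(0)) blue (array([0.49089046, 0.09469346]), np.int64(69)) axis px [262.81744011 197.91033109]
blue cw -1.571 -0.03595901121600531
```

View pics/w6.png

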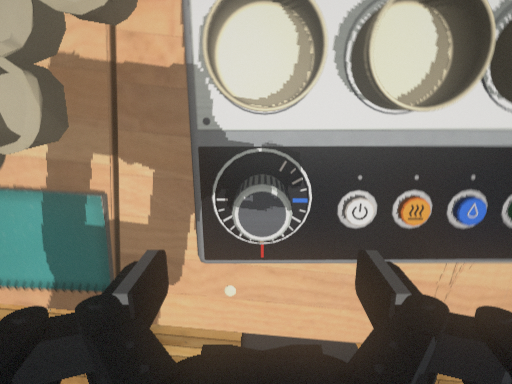

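The blue mark is at about (300,200) px, with the axis at about (262,197). The ring is close to 50 C, possibly slightly past it. I'll pull back to see the front of the skirt.

Request:
move_arm(plan=[-0.8, 0, 0.2, 0, 0, 0, -1.6, 0, 0.4, 0, 0, 0, -2, 0, 0.4, 0, 0, 0, -2, 0, 0.4, 0, 0, 0, -2, 0, 0.4, 0, 0, 0])

```text
time_s: 15.3
eef_pos: [0.391, 0.1242, 0.1831]
eef_rot: [0.0, 0.999, 0.053, 0.001]
wrist_force: [0.5, 0.6, 0.1]
opening: 0.994
grasp_force: 0.0
```

```bash
python3 - <<'E'
from ring import *
w=ring(None,(.4895,.1239))
c=proj(w,[.4895,.1239,.061]);u,v=c.astype(int);y0=max(v-60,0)
g=w['pixels'][y0:y0+120,u-60:u+60];cv2.imwrite('pics/w7.png',cv2.resize(g[:,:,::-1],(600,600),interpolation=cv2.INTER_CUBIC));print(u-60,y0)
# rim circle: bright pixels, rectified onto z=.061, algebraic circle fit
gr=cv2.cvtColor(w['pixels'],cv2.COLOR_RGB2GRAY)
P=np.array([cast(w,a,b,.061)[:2] for b,a in zip(*np.nonzero(gr>130)) if np.hypot(a-c[0],b-c[1])<80])
ax=np.array([.4895,.1239])
for i in range(6):
    d=np.hypot(*(P-ax).T);Q=P[(d>.034)&(d<.041)]
    A=np.c_[2*Q,np.ones(len(Q))];s=np.linalg.lstsq(A,(Q**2).sum(1),rcond=None)[0];ax=s[:2]
print('axis',ax,np.sqrt(s[2]+ax@ax),len(Q));ring(None,tuple(ax))
E
```

```text
[0.39101128 0.124143   0.18299407] [2.62148370e-05 9.98598346e-01 5.29264648e-02 3.62934650e-04] [ 1.62020502e-02 -1.55836035e-01  2.04965075e+00 -2.71348316e-05
  1.24705064e+00  1.48110458e+00] 0.9955475010176594
index (array([0.44149263, 0.11970498]), np.int64(45)) orange (array([0.45760906, 0.12163245]), np.int64(72)) blue (array([0.49118675, 0.09390451]), np.int64(72)) axis px [276.07699315  67.90280154]
need cw 6.2670076446526295
blue cw -1.571 -0.031190838236013096
216 7
axis [0.48784558 0.12483214] 0.038215919997054745 1090
[0.39092651 0.12414831 0.18287766] [-8.09003505e-06  9.98596239e-01  5.29672848e-02  1.38309122e-04] [ 1.61768010e-02 -1.55538542e-01  2.04964964e+00  2.77930490e-05
  1.24720572e+00  1.48098013e+00] 0.9966207562265631
index (array([0.44149013, 0.11967884]), np.int64(45)) orange (array([0.45764463, 0.12166121]), np.int64(74)) blue (array([0.49116062, 0.09382501]), np.int64(73)) axis px [274.60358682  70.01483348]
need cw 6.277081842920058
blue cw -1.571 -0.004410716456470176
```

View pics/w7.png

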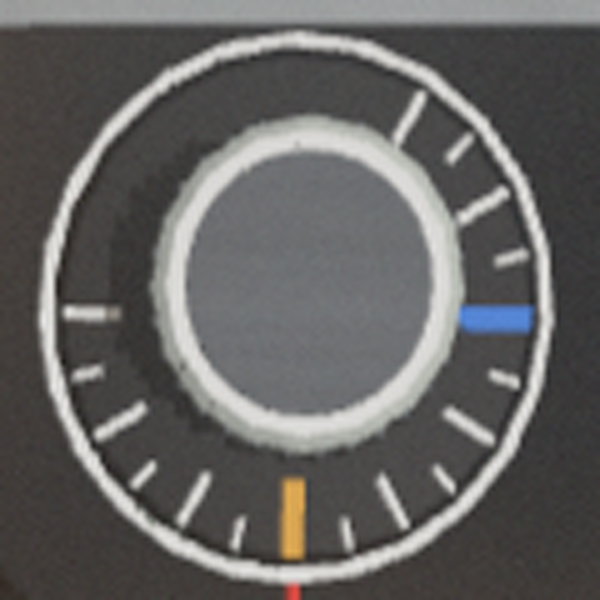

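The orange mark (293,520) stands exactly at the red line (293,592). Pressing green next.

Request:
move_arm(plan=[0.5, -1, 0, 0, 0, 0, 1, -2, 0, 0, 0, 0, 1.5, -3, 0, 0, 0, 0, 2, -4, 0, 0, 0, 0, 2.2, -4.25, -0.3, 0, 0, 0, 2.2, -4.25, -1.2, 0, 0, 0, 2.2, -4.25, -1.9, 0, 0, 0, 2.2, -4.25, -1.9, 0, 0, 0], grip=0)

```text
time_s: 16.4
eef_pos: [0.498, -0.0876, 0.0847]
eef_rot: [-0.002, 0.999, 0.053, -0.003]
wrist_force: [0.8, 0.6, 0.6]
opening: -0.001
grasp_force: 0.0
```

Request:
move_arm(plan=[0.02, -0.01, -0.2, 0, 0, 0, 0.02, -0.01, -0.4, 0, 0, 0, 0.02, -0.01, -0.53, 0, 0, 0, 0.02, -0.01, -0.63, 0, 0, 0, 0.02, -0.01, -0.63, 0, 0, 0, 0.02, -0.01, -0.63, 0, 0, 0])

```text
time_s: 17.15
eef_pos: [0.5016, -0.0889, 0.057]
eef_rot: [0.0, 0.999, 0.053, 0.001]
wrist_force: [-0.7, 1.1, 5.5]
opening: 0.0
grasp_force: 2.7
```

Request:
move_arm(plan=[0, 0, -0.03, 0, 0, 0, 0, 0, -0.03, 0, 0, 0, 0, 0, 0.3, 0, 0, 0, 0, 0, 1, 0, 0, 0, -0.5, 0, 2, 0, 0, 0, -1.5, 0, 2.4, 0, 0, 0, -1.5, 0, 2.4, 0, 0, 0, -1.5, 0, 2.4, 0, 0, 0])

```text
time_s: 18.15
eef_pos: [0.4266, -0.089, 0.1767]
eef_rot: [0.0, 0.999, 0.053, 0.001]
wrist_force: [0.5, -0.4, 0.2]
opening: -0.001
grasp_force: 0.0
```

```bash
python3 - <<'E'
from h import *
w=shot('wrist','w8.png');o=ctrl.get_obs();print(o['eef_pos'],o['wrist_force'],proj(w,[.6145,-.0576,.062]))
E
```

```text
[ 0.42659856 -0.08889779  0.17620996] [ 0.30960594 -0.2295611   0.5175745 ] [245.31738067 -81.12439895]
```

View pics/w8.png

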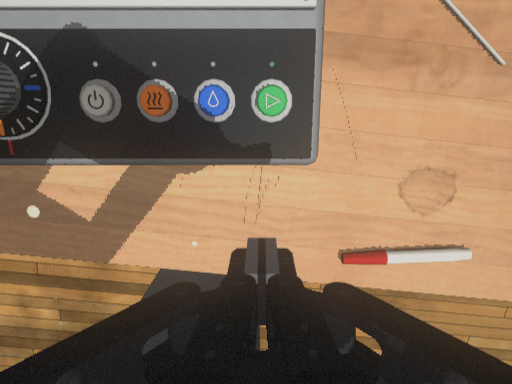

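All four keys are up (row y about 100 px), the ring is unchanged and the arm is clear of everything. Handing in.

```bash
python3 -c "
from bench import ctrl
print(ctrl.hand_in())"
```

```text
the job is handed in; nothing more can be done
None
```

I finished every step and handed the job in at about 18 s on the robot's clock: tin in the empty place, white and orange keys pressed, ring at 50 C, green key pressed. The hand-in returned no verdict.

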